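# Set out the mending kit on the board

### The job

Set out the mending kit on the grey board: stand the white bottle with the blue cap in the middle of the cork coaster and the white jar in the middle of the black coaster, then stand the spool of red thread on end, centred on top of the white jar, and lay the roll of tape flat on the board midway between the two coasters. Keep the bottle, the jar and the spool upright all the while, and leave the brown and the ochre jar where they stand.

Things in the scene. Friction and masses are not known exactly. Their poses are not given: they have to be found in the camera images.
- board: grey flat set-out board, 84 x 300 mm, 8 mm thick, fixed on the desk; origin at the centre of its underside, x across it, y along its length, z up; the two coasters lie on its centre line (its y axis), so that its centre is midway between them
- cork_coaster: brown cork coaster, a round disc 76 mm across and 5 mm thick, fixed on the board 100 mm from its centre towards one end (which end varies); origin at the centre of its underside, 8 mm above the desk
- black_coaster: black rubber coaster, a round disc 76 mm across and 5 mm thick, fixed on the board 100 mm from its centre towards the other end; origin at the centre of its underside, 8 mm above the desk
- white_bottle: white bottle with a blue cap, 91 mm tall, body 42 mm across up to 70 mm, cap 28 mm across, about 80 g; origin at the centre of its underside, z up
- white_jar: low white jar with a wide white screw lid (white contents), round, 55 mm across and 44 mm tall, flat on top, about 70 g; the lid is fast; origin at the centre of its underside, z up
- thread_spool_red: spool of red thread with white end flanges, standing on end, round, 32 mm across and 42 mm tall, flat ends, about 30 g; origin at the centre of its underside, z up (its axis)
- tape_roll_new: roll of yellow masking tape lying flat, 48 mm across and 30 mm tall, about 40 g; origin at the centre of its underside, z up (its axis)
- brown_jar: bystander: jar of brown pigment with a white screw lid, 49 mm across and 46 mm tall, loose; origin at the centre of its underside; leave it alone
- ochre_jar: bystander: jar of ochre pigment with a black screw lid, 45 mm across and 52 mm tall, loose; origin at the centre of its underside; leave it alone

How it is judged:
At the end, for the whole second after the job is handed in: the white bottle is within 14 mm of the cork coaster's centre and the white jar within 14 mm of the black coaster's, both standing on them; the spool stands on the white jar within 10 mm; the tape lies on the board within 15 mm of midway between the coasters; all upright within 0.12 rad, at rest (horizontal distance between white_bottle and cork_coaster below 0.014 m and z of white_bottle in the frame of cork_coaster between 0.002 and 0.009 m and horizontal distance between white_jar and black_coaster below 0.014 m and z of white_jar in the frame of black_coaster between 0.002 and 0.009 m and horizontal distance between thread_spool_red and white_jar below 0.01 m and z of thread_spool_red in the frame of white_jar between 0.04 and 0.049 m and horizontal distance between tape_roll_new and board below 0.015 m and z of tape_roll_new in the frame of board between 0.004 and 0.013 m and angle between each of white_bottle, white_jar, thread_spool_red, tape_roll_new's own z axis and vertical below 0.12 rad and linear speed of each of white_bottle, white_jar, thread_spool_red, tape_roll_new below 0.02 m/s and angular speed of each of white_bottle, white_jar, thread_spool_red, tape_roll_new below 0.3 rad/s); the robot touches nothing.
It fails at once if the brown jar is moved by more than 15 mm (distance of brown_jar from where it was at the start of the episode above 0.015 m).
It fails at once if the ochre jar is moved by more than 15 mm (distance of ochre_jar from where it was at the start of the episode above 0.015 m).
It fails at once if the bottle, the white jar or the spool is tipped by more than 0.6 rad (angle between any of white_bottle, white_jar, thread_spool_red's own z axis and vertical above 0.6 rad).
It also fails if it takes over 104 s, if anything falls off the work surface, if the arm or the gripper's body presses on something with over 40 N, if the wrist force passes 120 N, or if a joint passes its speed limit or range.

### The arm

A 6-joint arm with a two-finger parallel gripper is mounted at the origin on a cart in front of the work surface, level with it; the furniture and walls round the work are solid. World frame = base frame: x ahead of the robot, y to its left, z up, the work surface at z = 0. Lengths are in m, angles in rad, forces in N, time in s.
With the tool pointing down it reaches from about 0.25 to 0.725 m from the base axis. Payload 4 kg.
Tool frame: the origin (TCP) lies midway between the tips of the shut fingers; the grasp point (between the pads) lies 19 mm behind it; z points along the fingers, y is the line along which they close (so a half turn about z gives the same grasp; the last joint's range is limited). The gripper opens to 85 mm and grips with 20 to 120 N. Pads are 22 mm wide; open, the fingers measure 114 mm over their backs; the gripper's body (76 mm by 85 mm) begins 54 mm behind the grasp point. The pads swing forward as they close: fully open they stand 13 mm farther back than shut.
Start: joints at [1.109, 0.241, 0.005, 1.335, 0, 1.571], TCP at [0.223, 0.448, 0.231] pointing down, gripper open.
Joint ranges: [-2.72, 2.72], [-1.05, 1.87], [-1.09, 1.28], [-1.99, 2.15], [-1.42, 1.44], [-3.14, 3.14]. Speed limits (rad/s): [2.79, 2.79, 3.14, 3.14, 3.14, 3.14].

### API

Orientations are given as a unit quaternion [x, y, z, w].
In Python, from workcell import get_obs, camera, job_done, silhouettes gives the robot as it stands. The module is installed in compiled form; this text tells all that it offers.
- The arm moves only by the tool drive_tool, never from a script. Its argument "increments" is a list of rows, each a list of 3 entries, a list of its own where there are three numbers: the shift along the world's x, y, z in mm, then the turn, a rotation vector about the world's x, y, z in degrees, then the opening, from 0 (shut) to 1 (fully open). A call has 1 to 8 rows; each row shifts and turns the commanded pose from where the row before left it; what a row does not reach is not made up. A row lasts 1/12 s, in which the tool goes at most 41.7 mm and 7.16 degrees, less where a joint would pass 70% of its speed; a pose out of reach is approached as far as the arm can. A call is refused whole if a number of a shift passes 41.7 or a number of a turn 7.16, either way. A call with a gripper value outside its range is refused whole. The fingers move at their own pace and stop on an object; the grip force is fixed at half the most. Time passes only in rows, so rows that do not move let the fingers close. It gives the time, the measured TCP pose, the force, the opening and the grip force at its end, in the units of the state.
- get_obs(): the state, without advancing time (a new reading comes with each control period).
- camera(name): name is "side" or "top"; returns a dict with "image" (400x640x3 uint8, red, green, blue), "K" (3x3 intrinsics, pixels), "view" (4x4, takes a point from world to camera coordinates). Camera axes: x right, y down, z forward; pixel columns grow to the right and rows downward; lengths in m; the calibration is good to about 2 mm. A picture is of the moment at which its call begins. There is no depth.
- job_done(): hands the job in; it is judged then, once.
Trained networks look in a picture, given as the dict that the camera call returned (one of the last four; its "shot" number tells which), for a name from the list of things; names that differ only in an ending like _2 or _b are one class to them, and where a whole thing is asked for, a point or a joint stands for the part that bears it (a point fixed in the world has none). Each returns a list of dicts, best first, with "conf" (0 to 1); they miss things now and then, are a little off and sometimes report something else, mostly with a low value. They report only what shows in the picture. A call takes as long as a camera call.
- silhouettes(query, picture): "region" (400x640 bool, what is visible of it) and "bbox" ([left, top, right, bottom] in pixels, round what is visible of it).
The state is a dict: "clock": time; "joint_pos": joint angles; "joint_vel": joint speeds; "tau": joint torques, N m; "eef_pos": TCP position; "tool_rot": TCP orientation; "ft_force": force on the tool from outside, world axes, zero at the start; "ft_torque": the same for the moment, N m; "grip_width": finger opening in m; "grasp_force": force on a finger pad.
Only numpy, scipy, OpenCV 4.12 (cv2) and the standard library are available. Lean on these libraries where they do the work, as an engineer would, in place of code of your own. Each camera call takes 0.05 s, during which the arm holds its last target. There are 200 camera calls.

## Working session

There is one attempt and no reset: what is moved stays moved. The work goes in short steps, Python scripts to look and compute and a tool call to move; the robot and the scene stay as the last step left them, time stands still between calls to the robot, and variables do not carry over. Pictures are saved under pics/ and viewed, at most 14 in all, crops included, and the job is handed in when it is done.

Besides the shell and the picture viewer there is one more tool, called after "Emit:" as name(argument=value, ...) on one line, values as JSON. drive_tool: Moves the arm, as the interface text tells. Its arguments: {"type":"object","properties":{"increments":{"type":"array"}},"required":["increments"]}

```bash
mkdir -p pics
cat > h.py <<'E'
import numpy as np,cv2
from workcell import *
def ray(c,px):
    K,V=c["K"],np.array(c["view"]);R,t=V[:3,:3],V[:3,3]
    return -R.T@t, R.T@np.linalg.inv(K)@np.array([px[0],px[1],1.])
def at_z(c,px,z):
    o,d=ray(c,px);return o+d*(z-o[2])/d[2]
def proj(c,p):
    V=np.array(c["view"]);q=c["K"]@(V[:3,:3]@np.array(p)+V[:3,3]);return q[:2]/q[2]
def tri(c1,p1,c2,p2):
    (o1,d1),(o2,d2)=ray(c1,p1),ray(c2,p2)
    s=np.linalg.lstsq(np.c_[d1,-d2],o2-o1,rcond=None)[0]
    return (o1+d1*s[0]+o2+d2*s[1])/2
E
python3 - <<'E'
from h import *
names="board cork_coaster black_coaster white_bottle white_jar thread_spool_red tape_roll_new brown_jar ochre_jar".split()
cs={n:camera(n) for n in("side","top")}
for n,c in cs.items():
    im=c["image"][:,:,::-1].copy();cv2.imwrite(f"pics/{n}0.png",im)
    print(n,ray(c,(320,200)),c["K"][0,0])
    for q in names:
        for r in silhouettes(q,c)[:2]:
            ys,xs=np.nonzero(r["region"])
            print(q,round(r["conf"],2),np.round(r["bbox"]),xs.mean().round(1),ys.mean().round(1),len(xs))
E
```

```text
side (array([ 0.19180594, -0.82057727,  0.67776257]), array([ 0.35078556,  0.71454469, -0.60555291])) 433.58837022433136
board 0.97 [272. 182. 391. 231.] 331.0 204.0 1402
cork_coaster 0.74 [351. 205. 385. 224.] 368.2 212.5 430
black_coaster 0.68 [283. 185. 309. 200.] 295.6 190.3 395
white_bottle 0.61 [344. 205. 359. 250.] 350.0 229.5 614
white_jar 0.86 [263. 205. 290. 233.] 276.5 217.6 568
thread_spool_red 0.67 [307. 220. 321. 242.] 313.5 229.4 264
tape_roll_new 0.77 [384. 241. 409. 267.] 395.0 252.9 438
brown_jar 0.63 [367. 172. 384. 195.] 374.8 183.7 377
ochre_jar 0.82 [247. 146. 268. 172.] 260.3 160.9 324
top (array([ 0.51910603, -0.05045199,  0.91846397]), array([ 0.07158094, -0.01830646, -0.99739972])) 462.3565470007993
board 0.68 [241. 129. 384. 255.] 310.8 191.9 4310
cork_coaster 0.67 [333. 142. 370. 180.] 351.7 160.4 1162
cork_coaster 0.53 [301. 108. 322. 138.] 311.2 123.0 596
black_coaster 0.84 [253. 203. 294. 245.] 271.2 222.1 1161
black_coaster 0.4 [375. 193. 396. 211.] 388.0 203.7 423
white_bottle 0.65 [378. 195. 398. 216.] 388.3 203.9 475
white_jar 0.84 [304. 256. 335. 285.] 320.6 269.3 722
thread_spool_red 0.79 [354. 230. 369. 246.] 360.6 237.6 244
tape_roll_new 0.82 [416. 160. 447. 185.] 429.7 170.9 504
brown_jar 0.83 [300. 112. 323. 138.] 310.8 123.3 629
ochre_jar 0.75 [174. 235. 208. 259.] 191.1 245.5 595
```

Run:
```python
import cv2
for n,b in(("side",(220,130,440,290)),("top",(150,90,470,310))):
    im=cv2.imread(f"pics/{n}0.png")[b[1]:b[3],b[0]:b[2]];k=800/im.shape[1]
    cv2.imwrite(f"pics/{n}0c.png",cv2.resize(im,None,fx=k,fy=k,interpolation=2))
```

```text
(no output)
```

View pics/side0c.png

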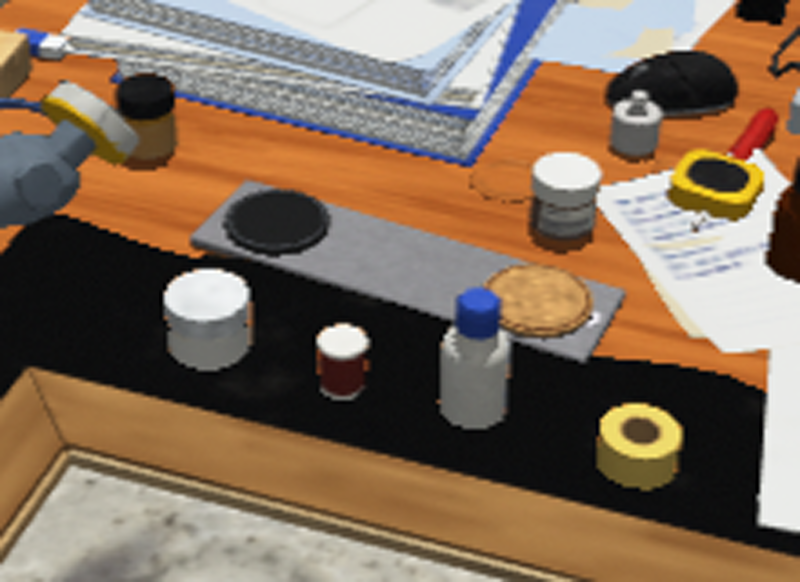

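View pics/top0c.png

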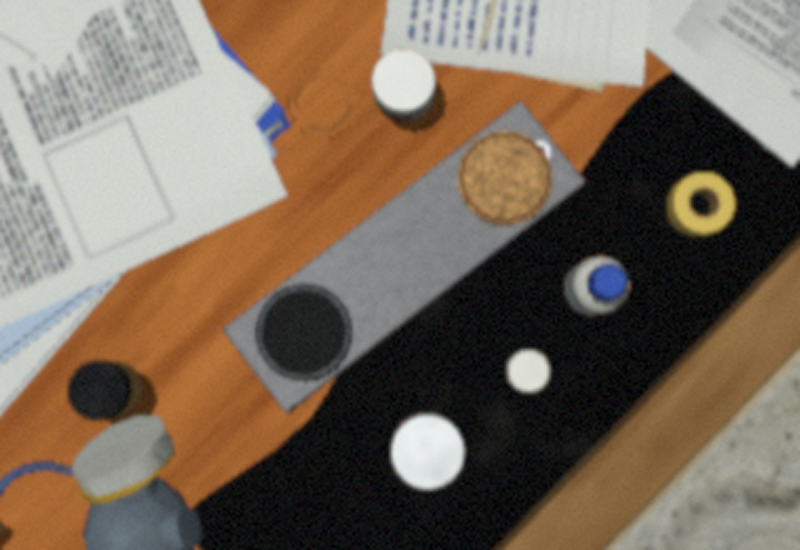

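Both views show everything standing, with a raised wooden frame edge behind the row: in side crop about (38,372)–(760,555), in top crop about (500,550)–(800,235). I'll triangulate the top faces.

Run:
```python
from h import *
cs={n:camera(n) for n in("side","top")}
S=lambda p:(220+p[0]*.275,130+p[1]*.275)
T=lambda p:(150+p[0]*.4,90+p[1]*.4)
A=dict(jar=((207,291),(428,452),.044),spool=((343,338),(528,371),.042),cap=((478,297),(608,283),.091),tape=((640,433),(703,202),.03),cork=((540,299),(505,178),.013),black=((277,220),(304,331),.013),brown=((566,172),(403,80),.046),ochre=((146,90),(100,390),.052))
for k,(s,t,z) in A.items():
    p=tri(cs["side"],S(s),cs["top"],T(t))
    print(k,p.round(4),'topz',at_z(cs["top"],T(t),z)[:2].round(4),'sidez',at_z(cs["side"],S(s),z)[:2].round(4))
for z in(0,.03,.06):
  print('frame z',z,'top',[at_z(cs["top"],T(p),z)[:2].round(3) for p in((500,550),(800,235))],'side',[at_z(cs["side"],S(p),z)[:2].round(3) for p in((38,372),(760,555))])
for p in((520,103),(584,182),(292,410),(226,328)):print('board',at_z(cs["top"],T(p),.008)[:2].round(4))
o=get_obs();print(o["clock"],o["eef_pos"],o["tool_rot"],o["grip_width"])
import scipy.spatial.transform as t
print(t.Rotation.from_quat(o["tool_rot"]).as_matrix().round(3))
```

```text
jar [ 0.4494 -0.0689  0.0479] topz [ 0.4491 -0.0689] sidez [ 0.4511 -0.0642]
spool [ 0.5097 -0.1443  0.0443] topz [ 0.5095 -0.1445] sidez [ 0.5111 -0.142 ]
cap [ 0.5732 -0.197   0.093 ] topz [ 0.5731 -0.1972] sidez [ 0.5748 -0.1949]
tape [ 0.6398 -0.2826  0.0292] topz [ 0.6404 -0.2828] sidez [ 0.6384 -0.2831]
cork [ 0.662  -0.1307  0.0124] topz [ 0.6613 -0.1303] sidez [ 0.6623 -0.1315]
black [0.5395 0.0276 0.0126] topz [0.54   0.0274] sidez [0.5387 0.0273]
brown [ 0.7314 -0.0491  0.0454] topz [ 0.7318 -0.0494] sidez [ 0.7304 -0.0498]
ochre [0.4951 0.1748 0.0519] topz [0.495  0.1749] sidez [0.4952 0.1746]
frame z 0 top [array([ 0.37 , -0.126]), array([ 0.618, -0.368])] side [array([ 0.34 , -0.043]), array([ 0.665, -0.371])]
frame z 0.03 top [array([ 0.375, -0.124]), array([ 0.615, -0.358])] side [array([ 0.334, -0.077]), array([ 0.644, -0.391])]
frame z 0.06 top [array([ 0.38 , -0.121]), array([ 0.612, -0.347])] side [array([ 0.327, -0.112]), array([ 0.623, -0.411])]
board [ 0.7228 -0.1431]
board [ 0.6591 -0.1938]
board [0.4785 0.0365]
board [0.5423 0.089 ]
1.1 [0.22277441 0.44762266 0.23130683] [ 2.28857930e-01  9.73459834e-01  2.09173932e-06 -7.87528365e-06] 0.08514188406471716
[[-0.895  0.446 -0.   ]
 [ 0.446  0.895  0.   ]
 [ 0.     0.    -1.   ]]
```

View pics/top0.png

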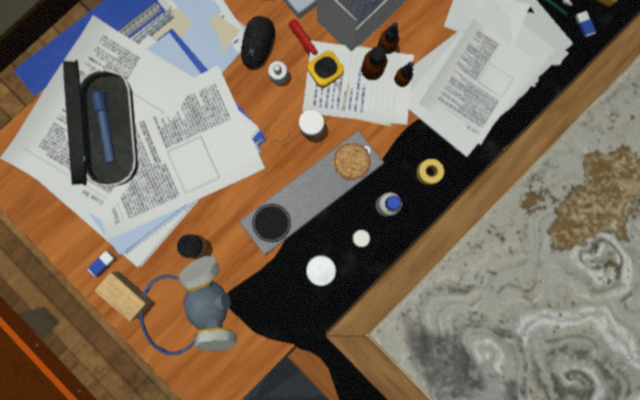

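View pics/side0.png

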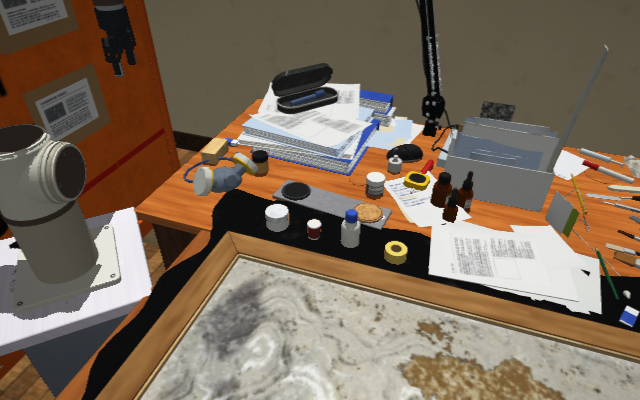

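The top view shows the respirator lying near (205,300) px and the desk frame at the right. The side view shows the gripper parked at (115,50) px. My plan is to keep the tool's y axis at 45° (across the row) and place in the order tape, bottle, jar, spool.

Emit:
drive_tool(increments=[[[10, -17, 0], [0, 0, -6.2], 1], [[20, -34, 0], [0, 0, -6.2], 1], [[20, -34, 0], [0, 0, -6.1], 1], [[20, -34, 0], [0, 0, 0], 1], [[20, -34, 0], [0, 0, 0], 1], [[20, -34, 0], [0, 0, 0], 1], [[20, -34, 0], [0, 0, 0], 1], [[20, -34, 0], [0, 0, 0], 1]])

```text
clock: 1.77
eef_pos: [0.3734, 0.1909, 0.2316]
tool_rot: [0.382, 0.924, 0.0, 0.0]
ft_force: [0.6, 1.1, -0.4]
grip_width: 0.0857
grasp_force: 0.0
```

Emit:
drive_tool(increments=[[[20, -35, 0], [0, 0, 0], 1], [[20, -35, 0], [0, 0, 0], 1], [[20, -35, 0], [0, 0, 0], 1], [[20, -35, 0], [0, 0, 0], 1], [[20, -35, 0], [0, 0, 0], 1], [[20, -35, 0], [0, 0, 0], 1], [[20, -35, 0], [0, 0, 0], 1], [[20, -35, 0], [0, 0, 0], 1]])

```text
clock: 2.43
eef_pos: [0.5335, -0.0894, 0.2314]
tool_rot: [0.383, 0.924, 0.0, 0.0]
ft_force: [1.1, 0.2, 0.1]
grip_width: 0.0854
grasp_force: 0.0
```

Emit:
drive_tool(increments=[[[20, -35, 0], [0, 0, 0], 0.9], [[20, -35, 0], [0, 0, 0], 0.9], [[20, -35, 0], [0, 0, 0], 0.9], [[20, -35, 0], [0, 0, 0], 0.9], [[10, -20, 0], [0, 0, 0], 0.9], [[0, 0, 0], [0, 0, 0], 0.9]])

```text
clock: 2.93
eef_pos: [0.6237, -0.2523, 0.229]
tool_rot: [0.385, 0.923, -0.001, -0.0]
ft_force: [-0.6, 0.6, 0.0]
grip_width: 0.0769
grasp_force: 0.0
```

Emit:
drive_tool(increments=[[[8, -15, -10], [0, 0, 0], 0.9], [[8, -15, -35], [0, 0, 0], 0.9], [[0, 0, -40], [0, 0, 0], 0.9], [[0, 0, -40], [0, 0, 0], 0.9], [[0, 0, -25], [0, 0, 0], 0.9], [[0, 0, -10], [0, 0, 0], 0.9], [[0, 0, 0], [0, 0, 0], 0.9]])

```text
clock: 3.52
eef_pos: [0.6363, -0.2758, 0.0676]
tool_rot: [0.382, 0.924, 0.0, -0.004]
ft_force: [0.3, 0.6, 0.1]
grip_width: 0.0769
grasp_force: 0.0
```

Run:
```python
from h import *
o=get_obs();print(o["eef_pos"],o["tool_rot"],o["ft_force"])
ims=[]
for n,ctr in(("side",(.640,-.283,.03)),("top",(.640,-.283,.03))):
    c=camera(n);u,v=proj(c,ctr).astype(int);im=c["image"][v-60:v+60,u-80 if u<560 else 480:][:,:150,::-1]
    ims.append(cv2.resize(im,(400,320),interpolation=2))
cv2.imwrite("pics/a1.png",np.hstack(ims))
```

```text
[ 0.63633409 -0.2757541   0.06761238] [ 3.82097452e-01  9.24114627e-01  1.23426846e-04 -3.69833849e-03] [0.33559202 0.61545959 0.06347513]
```

View pics/a1.png

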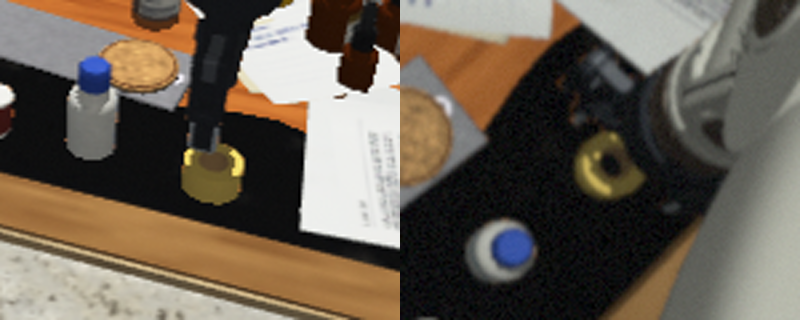

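The gripper straddles the tape and its fingers clear both sides. Descending.

Emit:
drive_tool(increments=[[[4, -7, -15], [0, 0, 0], 0.9], [[0, 0, -20], [0, 0, 0], 0.9], [[0, 0, -15], [0, 0, 0], 0.9], [[0, 0, -8], [0, 0, 0], 0.9], [[0, 0, 0], [0, 0, 0], 0.9]])

```text
clock: 4.03
eef_pos: [0.6423, -0.2844, 0.0119]
tool_rot: [0.382, 0.924, -0.0, -0.001]
ft_force: [-0.1, -1.0, -0.2]
grip_width: 0.077
grasp_force: 0.0
```

Emit:
drive_tool(increments=[[[0, 0, 0], [0, 0, 0], 0.4], [[0, 0, 0], [0, 0, 0], 0.4], [[0, 0, 0], [0, 0, 0], 0.4], [[0, 0, 0], [0, 0, 0], 0.3], [[0, 0, 0], [0, 0, 0], 0.3], [[0, 0, 0], [0, 0, 0], 0.3], [[0, 0, 0], [0, 0, 0], 0.3]])

```text
clock: 4.62
eef_pos: [0.6444, -0.2851, 0.0157]
tool_rot: [0.382, 0.924, -0.0, 0.002]
ft_force: [0.6, -1.1, 5.5]
grip_width: 0.045
grasp_force: 61.7
```

Emit:
drive_tool(increments=[[[0, 0, 8], [0, 0, 0], 0.3], [[0, 0, 16], [0, 0, 0], 0.3], [[0, 0, 25], [0, 0, 0], 0.3], [[0, 0, 25], [0, 0, 0], 0.3], [[0, 0, 20], [0, 0, 0], 0.3], [[0, 0, 10], [0, 0, 0], 0.3], [[0, 0, 0], [0, 0, 0], 0.3]])

```text
clock: 5.2
eef_pos: [0.6444, -0.2851, 0.121]
tool_rot: [0.382, 0.924, -0.0, 0.003]
ft_force: [0.4, 0.8, -0.5]
grip_width: 0.0448
grasp_force: 61.2
```

```bash
cat >> h.py <<'E'
def snap(name,ctr,w=160):
    ims=[]
    for n in("side","top"):
        c=camera(n);u,v=proj(c,ctr).astype(int);h=w*4//10
        u=min(max(u,w//2),640-w//2);v=min(max(v,h),400-h)
        ims.append(cv2.resize(c["image"][v-h:v+h,u-w//2:u+w//2,::-1],(400,320),interpolation=2))
    cv2.imwrite(name,np.hstack(ims))
E
python3 - <<'E'
from h import *
o=get_obs();print(o["eef_pos"],o["tool_rot"],o["ft_force"],o["grip_width"])
snap("pics/a2.png",o["eef_pos"],130)
E
```

```text
[ 0.64443606 -0.2850772   0.12097266] [ 3.82339408e-01  9.24017257e-01 -5.65192681e-05  2.94665283e-03] [ 0.38511477  0.75292967 -0.4853217 ] 0.04481649233065954
```

View pics/a2.png

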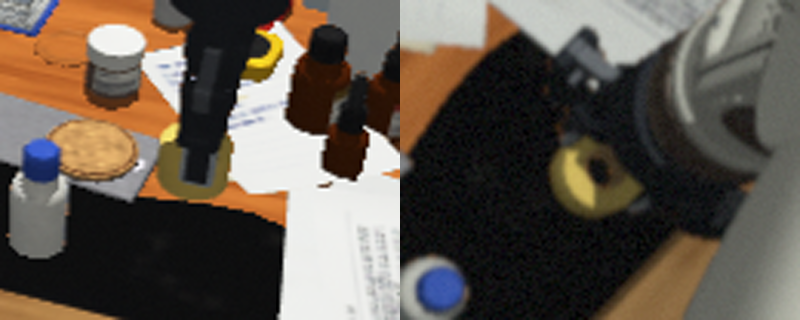

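The tape is held level. In the right crop its edges run from about x 549 on the left to y 135–218. I'll work out its offset from the TCP.

Run:
```python
from h import *
e=get_obs()["eef_pos"]
c=camera("top");u,v=proj(c,e).astype(int);u=min(max(u,65),575)
s=400/130;w=130
px=(u-65+(592-400)/ (400/130), v-52+176.5/(320/104))
print(at_z(c,px,.135)-e)
for n in("side","top"):
    c=camera(n)
    for r in silhouettes("tape_roll_new",c)[:1]:
        b=r["bbox"];print(n,r["conf"],b)
        if n=="top": R=24*c["K"][0,0]/1000/(.918-.135);print(at_z(c,(b[0]+R,(b[1]+b[3])/2),.135)-e)
        else: print(at_z(c,((b[0]+b[2])/2,(b[1]+b[3])/2),.12)-e)
```

```text
[-0.01040516  0.01118481  0.01828609]
side 0.76 [388.8, 206.6, 412.2, 232.4]
[-0.00981078 -0.00600406  0.00328609]
top 0.57 [427.8, 156.0, 458.5, 179.9]
[-0.01141789  0.01022231  0.01828609]
```

The offset is about (-5,+5) mm. The top bbox includes the near wall, so I corrected for that using the hole. Carrying the tape to the board centre.

Emit:
drive_tool(increments=[[[-2, 12, 2], [0, 0, 0], 0.3], [[-4, 24, 2], [0, 0, 0], 0.3], [[-6, 35, 0], [0, 0, 0], 0.3], [[-6, 35, 0], [0, 0, 0], 0.3], [[-6, 35, 0], [0, 0, 0], 0.3], [[-6, 35, 0], [0, 0, 0], 0.3], [[-5, 30, 0], [0, 0, 0], 0.3], [[-4, 20, 0], [0, 0, 0], 0.3]])

```text
clock: 6.22
eef_pos: [0.6024, -0.0544, 0.1212]
tool_rot: [0.381, 0.925, 0.0, -0.001]
ft_force: [1.2, -0.6, -0.3]
grip_width: 0.0446
grasp_force: 61.2
```

Emit:
drive_tool(increments=[[[0, 2, -5], [0, 0, 0], 0.3], [[0, 0, -20], [0, 0, 0], 0.3], [[0, 0, -25], [0, 0, 0], 0.3], [[0, 0, -20], [0, 0, 0], 0.3], [[0, 0, -10], [0, 0, 0], 0.3], [[0, 0, 0], [0, 0, 0], 0.3]])

```text
clock: 6.72
eef_pos: [0.6011, -0.0562, 0.0382]
tool_rot: [0.382, 0.924, -0.001, -0.003]
ft_force: [-0.2, 0.3, -0.6]
grip_width: 0.0446
grasp_force: 61.2
```

Emit:
drive_tool(increments=[[[4, -1, -4], [0, 0, 0], 0.3], [[0, 0, -4], [0, 0, 0], 0.3], [[0, 0, -4], [0, 0, 0], 0.3], [[0, 0, 0], [0, 0, 0], 0.3]])

```text
clock: 7.05
eef_pos: [0.608, -0.0575, 0.0294]
tool_rot: [0.382, 0.924, 0.0, 0.0]
ft_force: [0.3, 0.6, -1.0]
grip_width: 0.0446
grasp_force: 61.2
```

Emit:
drive_tool(increments=[[[-2, 0, -3], [0, 0, 0], 0.3], [[0, 0, -1], [0, 0, 0], 0.3], [[0, 0, 0], [0, 0, 0], 0.3], [[0, 0, 0], [0, 0, 0], 0.3]])

```text
clock: 7.38
eef_pos: [0.6058, -0.0574, 0.0255]
tool_rot: [0.382, 0.924, 0.0, 0.0]
ft_force: [-0.1, 0.2, -0.7]
grip_width: 0.045
grasp_force: 61.2
```

Emit:
drive_tool(increments=[[[0, 0, 0], [0, 0, 0], 0.5], [[0, 0, 0], [0, 0, 0], 0.65], [[0, 0, 0], [0, 0, 0], 0.8], [[0, 0, 0], [0, 0, 0], 0.9], [[0, 0, 0], [0, 0, 0], 0.9], [[0, 0, 10], [0, 0, 0], 0.9], [[0, 0, 30], [0, 0, 0], 0.9], [[0, 0, 35], [0, 0, 0], 0.9]])

```text
clock: 8.05
eef_pos: [0.6035, -0.0572, 0.099]
tool_rot: [0.382, 0.924, -0.001, -0.003]
ft_force: [0.2, -1.0, 0.8]
grip_width: 0.0767
grasp_force: 0.0
```

Emit:
drive_tool(increments=[[[0, 0, 35], [0, 0, 0], 0.8], [[0, 0, 30], [0, 0, 0], 0.8], [[-4, -20, 10], [0, 0, 0], 0.8], [[-8, -30, 0], [0, 0, 0], 0.8], [[-8, -30, 0], [0, 0, 0], 0.8], [[-8, -30, 0], [0, 0, 0], 0.8], [[-4, -20, 0], [0, 0, 0], 0.8], [[0, -10, 0], [0, 0, 0], 0.8]])

```text
clock: 8.72
eef_pos: [0.5728, -0.2001, 0.1764]
tool_rot: [0.384, 0.923, -0.0, 0.0]
ft_force: [-0.3, 0.2, -0.3]
grip_width: 0.0682
grasp_force: 0.0
```

Run:
```python
from h import *
o=get_obs();print(o["eef_pos"],o["tool_rot"],o["ft_force"])
for n in("side","top"):
    c=camera(n)
    for q in("tape_roll_new","white_bottle","white_jar","thread_spool_red"):
        for r in silhouettes(q,c)[:1]:
            b=r["bbox"];print(n,q,round(r["conf"],2),np.round(b,1))
            if q[0]=='t' and q[1]=='a':print(at_z(c,((b[0]+b[2])/2,(b[1]+b[3])/2),.023))
snap("pics/a3.png",(.60,-.1,.03),160)
```

```text
[ 0.57281686 -0.20011291  0.17637409] [ 3.83878518e-01  9.23383441e-01 -3.25979130e-04  4.44231040e-04] [-0.30917378  0.19874192 -0.25391268]
side tape_roll_new 0.86 [323.6 187.8 342.1 210.8]
[ 0.60136162 -0.05918998  0.023     ]
side white_bottle 0.88 [342.6 208.1 359.4 249.2]
side white_jar 0.7 [261.2 204.6 289.9 233.4]
side thread_spool_red 0.82 [307.2 218.6 319.8 242.5]
top tape_roll_new 0.65 [301.9 176.9 326.8 203.9]
[ 0.6020578  -0.05586986  0.023     ]
top white_bottle 0.79 [376.5 194.1 395.2 213.5]
top white_jar 0.68 [305.  255.4 333.2 286.3]
top thread_spool_red 0.66 [352.8 230.4 370.  246.4]
```

View pics/a3.png

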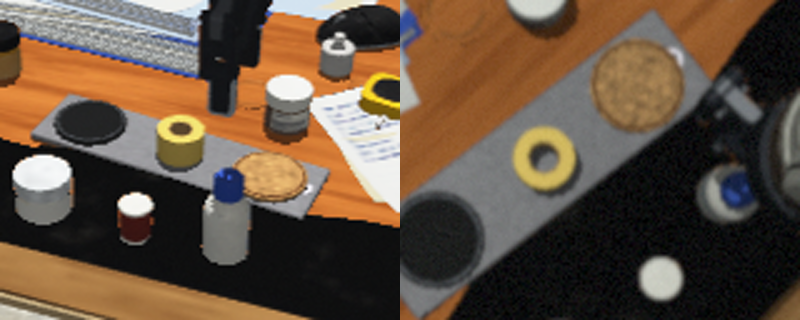

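The tape lies flat at about (0.602,-0.057), 4 mm from the board centre. Next is the bottle.

Emit:
drive_tool(increments=[[[1, 3, -10], [0, 0, 0], 0.8], [[0, 0, -25], [0, 0, 0], 0.8], [[0, 0, -30], [0, 0, 0], 0.8], [[0, 0, -30], [0, 0, 0], 0.8], [[0, 0, -20], [0, 0, 0], 0.8], [[0, 0, -10], [0, 0, 0], 0.8], [[0, 0, 0], [0, 0, 0], 0.8], [[0, 0, 0], [0, 0, 0], 0.8]])

```text
clock: 9.98
eef_pos: [0.5748, -0.1942, 0.0501]
tool_rot: [0.382, 0.924, 0.0, -0.0]
ft_force: [-0.3, 0.3, 0.5]
grip_width: 0.0686
grasp_force: 0.0
```

Emit:
drive_tool(increments=[[[-1, -2, -8], [0, 0, 0], 0.8], [[0, 0, -4], [0, 0, 0], 0.7], [[0, 0, 0], [0, 0, 0], 0.6], [[0, 0, 0], [0, 0, 0], 0.5], [[0, 0, 0], [0, 0, 0], 0.4], [[0, 0, 0], [0, 0, 0], 0.3], [[0, 0, 0], [0, 0, 0], 0.3], [[0, 0, 0], [0, 0, 0], 0.3]])

```text
clock: 10.65
eef_pos: [0.5745, -0.1966, 0.0393]
tool_rot: [0.382, 0.924, 0.0, 0.001]
ft_force: [-0.0, -0.2, 4.1]
grip_width: 0.0388
grasp_force: 60.9
```

Emit:
drive_tool(increments=[[[0, 0, 5], [0, 0, 0], 0.3], [[0, 0, 12], [0, 0, 0], 0.3], [[0, 0, 20], [0, 0, 0], 0.3], [[0, 0, 20], [0, 0, 0], 0.3], [[6, 4, 10], [0, 0, 0], 0.3], [[12, 9, 3], [0, 0, 0], 0.3], [[16, 12, 0], [0, 0, 0], 0.3], [[18, 14, 0], [0, 0, 0], 0.3]])

```text
clock: 11.32
eef_pos: [0.6255, -0.1576, 0.1087]
tool_rot: [0.383, 0.924, -0.0, -0.0]
ft_force: [0.5, -0.9, -1.6]
grip_width: 0.0389
grasp_force: 60.5
```

Emit:
drive_tool(increments=[[[16, 12, 0], [0, 0, 0], 0.3], [[11, 9, 0], [0, 0, 0], 0.3], [[7, 5, 0], [0, 0, 0], 0.3], [[2, 1, 0], [0, 0, 0], 0.3], [[0, 0, 0], [0, 0, 0], 0.3], [[0, 0, 0], [0, 0, 0], 0.3]])

```text
clock: 11.82
eef_pos: [0.661, -0.1308, 0.1079]
tool_rot: [0.383, 0.924, -0.0, -0.001]
ft_force: [0.6, -0.1, 0.3]
grip_width: 0.0392
grasp_force: 60.5
```

Run:
```python
from h import *
e=get_obs()["eef_pos"];print(e)
snap("pics/a4.png",e,140)
```

```text
[ 0.66095065 -0.13084368  0.10789747]
```

View pics/a4.png

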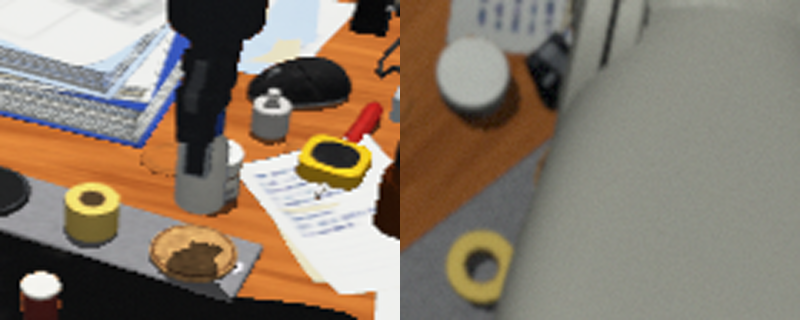

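The bottle hangs upright above the cork coaster, whose shadow is at (193,258), and the brown jar stands clear of the finger. Lowering.

Emit:
drive_tool(increments=[[[1, 0, -8], [0, 0, 0], 0.3], [[1, 0, -14], [0, 0, 0], 0.3], [[0, 0, -14], [0, 0, 0], 0.3], [[0, 0, -8], [0, 0, 0], 0.3], [[0, 0, -4], [0, 0, 0], 0.3], [[0, 0, 0], [0, 0, 0], 0.3], [[0, 0, 0], [0, 0, 0], 0.3]])

```text
clock: 12.5
eef_pos: [0.6637, -0.1306, 0.0604]
tool_rot: [0.382, 0.924, -0.0, -0.0]
ft_force: [-0.1, 1.0, -1.3]
grip_width: 0.0394
grasp_force: 60.5
```

Emit:
drive_tool(increments=[[[0, 0, -3], [0, 0, 0], 0.3], [[0, 0, -2], [0, 0, 0], 0.3], [[0, 0, -2], [0, 0, 0], 0.3], [[0, 0, 0], [0, 0, 0], 0.3], [[0, 0, 0], [0, 0, 0], 0.3]])

```text
clock: 12.92
eef_pos: [0.6637, -0.1303, 0.0533]
tool_rot: [0.382, 0.924, -0.0, -0.0]
ft_force: [0.4, 0.6, -0.5]
grip_width: 0.0393
grasp_force: 60.5
```

Emit:
drive_tool(increments=[[[0, 0, 0], [0, 0, 0], 0.5], [[0, 0, 0], [0, 0, 0], 0.6], [[0, 0, 0], [0, 0, 0], 0.75], [[0, 0, 0], [0, 0, 0], 0.75], [[0, 0, 0], [0, 0, 0], 0.75], [[0, 0, 10], [0, 0, 0], 0.75], [[0, 0, 25], [0, 0, 0], 0.75], [[0, 0, 35], [0, 0, 0], 0.75]])

```text
clock: 13.58
eef_pos: [0.6612, -0.1299, 0.1208]
tool_rot: [0.382, 0.924, -0.001, -0.004]
ft_force: [1.2, 0.1, -0.0]
grip_width: 0.064
grasp_force: 0.0
```

Emit:
drive_tool(increments=[[[0, 0, 30], [0, 0, 0], 0.8], [[0, 0, 20], [0, 0, 0], 0.8], [[-20, 6, 0], [0, 0, 0], 0.9], [[-35, 10, 0], [0, 0, 0], 1], [[-35, 10, 0], [0, 0, 0], 1], [[-35, 10, 0], [0, 0, 0], 1], [[-35, 10, 0], [0, 0, 0], 1], [[-30, 9, 0], [0, 0, 0], 1]])

```text
clock: 14.25
eef_pos: [0.4714, -0.0749, 0.1741]
tool_rot: [0.382, 0.924, 0.0, 0.0]
ft_force: [1.4, 0.3, 0.9]
grip_width: 0.0854
grasp_force: 0.0
```

Emit:
drive_tool(increments=[[[-16, 5, -10], [0, 0, 0], 1], [[-8, 2, -30], [0, 0, 0], 1], [[0, 0, -30], [0, 0, 0], 1], [[0, 0, -10], [0, 0, 0], 1], [[0, 0, 0], [0, 0, 0], 1], [[0, 0, 0], [0, 0, 0], 1]])

```text
clock: 14.75
eef_pos: [0.4499, -0.0684, 0.0939]
tool_rot: [0.382, 0.924, -0.0, -0.0]
ft_force: [0.5, -0.4, 0.3]
grip_width: 0.0853
grasp_force: 0.0
```

Run:
```python
from h import *
e=get_obs()["eef_pos"];print(e)
c=camera("side");c2=camera("top")
for n,c in(("s",c),("t",c2)):
  for r in silhouettes("white_bottle",c)[:1]: b=r["bbox"];print(n,r["conf"],np.round(b,1), at_z(c,((b[0]+b[2])/2,b[1]+4),.104))
snap("pics/a5.png",(.53,-.07,.05),200)
```

```text
[ 0.44985669 -0.06837363  0.09385632]
t 0.73 [343.9 144.1 362.6 169.4] [ 0.67060751 -0.12463615  0.104     ]
```

View pics/a5.png

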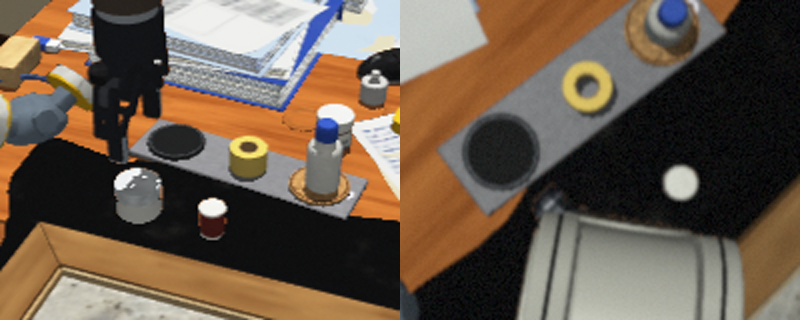

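The bottle stands upright on the cork coaster and the gripper is over the jar. Descending.

Emit:
drive_tool(increments=[[[0, 0, -15], [0, 0, 0], 1], [[0, 0, -25], [0, 0, 0], 1], [[0, 0, -20], [0, 0, 0], 1], [[0, 0, -10], [0, 0, 0], 1], [[0, 0, -5], [0, 0, 0], 1], [[0, 0, 0], [0, 0, 0], 1], [[0, 0, 0], [0, 0, 0], 1]])

```text
clock: 15.63
eef_pos: [0.4503, -0.0685, 0.0188]
tool_rot: [0.382, 0.924, 0.0, 0.0]
ft_force: [0.3, -0.2, -0.5]
grip_width: 0.0851
grasp_force: 0.0
```

Emit:
drive_tool(increments=[[[0, 0, 0], [0, 0, 0], 0.9], [[0, 0, 0], [0, 0, 0], 0.8], [[0, 0, 0], [0, 0, 0], 0.7], [[0, 0, 0], [0, 0, 0], 0.6], [[0, 0, 0], [0, 0, 0], 0.5], [[0, 0, 0], [0, 0, 0], 0.5], [[0, 0, 0], [0, 0, 0], 0.5], [[0, 0, 0], [0, 0, 0], 0.5]])

```text
clock: 16.3
eef_pos: [0.4505, -0.0684, 0.0195]
tool_rot: [0.382, 0.924, 0.0, 0.001]
ft_force: [-1.9, -0.3, 5.9]
grip_width: 0.0527
grasp_force: 61.6
```

Emit:
drive_tool(increments=[[[0, 0, 5], [0, 0, 0], 0.5], [[0, 0, 12], [0, 0, 0], 0.5], [[0, 0, 20], [0, 0, 0], 0.5], [[6, 6, 15], [0, 0, 0], 0.5], [[12, 13, 8], [0, 0, 0], 0.5], [[18, 20, 0], [0, 0, 0], 0.5], [[20, 21, 0], [0, 0, 0], 0.5], [[16, 18, 0], [0, 0, 0], 0.5]])

```text
clock: 16.97
eef_pos: [0.5232, 0.0107, 0.0792]
tool_rot: [0.382, 0.924, 0.0, 0.001]
ft_force: [-0.5, -0.9, -1.3]
grip_width: 0.052
grasp_force: 62.7
```

Emit:
drive_tool(increments=[[[11, 12, 0], [0, 0, 0], 0.5], [[6, 6, 0], [0, 0, 0], 0.5], [[0, 0, -5], [0, 0, 0], 0.5], [[0, 0, -10], [0, 0, 0], 0.5], [[0, 0, -10], [0, 0, 0], 0.5], [[0, 0, -5], [0, 0, 0], 0.5], [[0, 0, 0], [0, 0, 0], 0.5], [[0, 0, 0], [0, 0, 0], 0.5]])

```text
clock: 17.63
eef_pos: [0.5376, 0.0269, 0.0475]
tool_rot: [0.383, 0.924, -0.001, -0.001]
ft_force: [0.1, -0.6, -1.0]
grip_width: 0.0523
grasp_force: 62.7
```

Run:
```python
from h import *
e=get_obs()["eef_pos"];print(e)
snap("pics/a6.png",(.56,-.0,.05),160)
```

```text
[0.53757761 0.02693207 0.04745553]
```

View pics/a6.png

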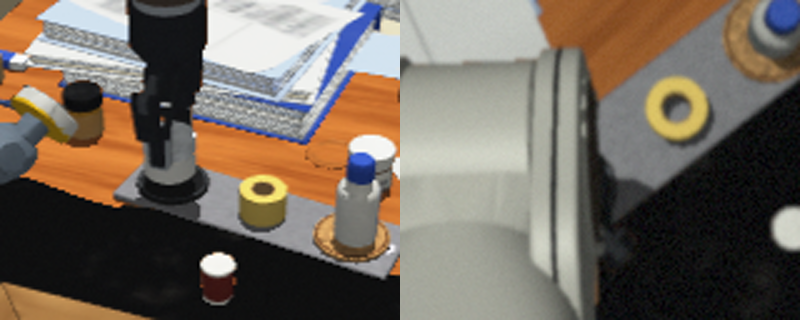

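The jar is level just above the black coaster at (172,182). Lowering to contact.

Emit:
drive_tool(increments=[[[2, 1, -5], [0, 0, 0], 0.5], [[0, 0, -5], [0, 0, 0], 0.5], [[0, 0, -3], [0, 0, 0], 0.5], [[0, 0, 0], [0, 0, 0], 0.5], [[0, 0, 0], [0, 0, 0], 0.5]])

```text
clock: 18.15
eef_pos: [0.5404, 0.0287, 0.0349]
tool_rot: [0.382, 0.924, -0.0, -0.0]
ft_force: [0.7, -0.4, 0.6]
grip_width: 0.0523
grasp_force: 62.7
```

Emit:
drive_tool(increments=[[[0, -1, -1.5], [0, 0, 0], 0.5], [[0, 0, 0], [0, 0, 0], 0.5], [[0, 0, 0], [0, 0, 0], 0.65], [[0, 0, 0], [0, 0, 0], 0.75], [[0, 0, 0], [0, 0, 0], 0.85], [[0, 0, 0], [0, 0, 0], 0.9], [[0, 0, 0], [0, 0, 0], 0.9], [[0, 0, 15], [0, 0, 0], 0.9]])

```text
clock: 18.82
eef_pos: [0.5384, 0.0275, 0.0464]
tool_rot: [0.382, 0.924, -0.001, -0.003]
ft_force: [-0.8, 0.2, -0.6]
grip_width: 0.0767
grasp_force: 0.0
```

Emit:
drive_tool(increments=[[[0, 0, 30], [0, 0, 0], 0.9], [[0, 0, 35], [0, 0, 0], 0.8], [[-3, -20, 20], [0, 0, 0], 0.7], [[-7, -38, 0], [0, 0, 0], 0.7], [[-7, -38, 0], [0, 0, 0], 0.7], [[-7, -38, 0], [0, 0, 0], 0.7], [[-5, -28, 0], [0, 0, 0], 0.7], [[-2, -10, 0], [0, 0, 0], 0.7]])

```text
clock: 19.48
eef_pos: [0.509, -0.148, 0.1341]
tool_rot: [0.384, 0.923, -0.001, 0.0]
ft_force: [0.6, 1.6, 0.3]
grip_width: 0.0595
grasp_force: 0.0
```

Run:
```python
from h import *
e=get_obs()["eef_pos"];print(e)
for n in("side","top"):
    c=camera(n)
    for q,z in(("white_jar",.057),("thread_spool_red",.042),("tape_roll_new",.023),("white_bottle",.05),("black_coaster",.013),("cork_coaster",.013)):
        for r in silhouettes(q,c)[:1]:
            b=r["bbox"];print(n,q,round(r["conf"],2),np.round(b,1),at_z(c,((b[0]+b[2])/2,(b[1]+b[3])/2),z)[:2].round(4))
snap("pics/a7.png",(.56,-.05,.05),200)
```

```text
[ 0.50895763 -0.14798212  0.13409584]
side white_jar 0.89 [281.9 171.4 303.4 198.6] [ 0.5171 -0.0038]
side thread_spool_red 0.5 [307.5 220.3 319.9 241.3] [ 0.4984 -0.1656]
side tape_roll_new 0.8 [320.4 188.9 342.  208.5] [ 0.5988 -0.0552]
side white_bottle 0.61 [360.3 179.1 379.4 219.7] [ 0.6645 -0.1291]
top white_jar 0.93 [255.5 206.2 281.8 236.5] [0.5409 0.0291]
top tape_roll_new 0.62 [302.9 175.9 329.4 202.3] [ 0.6046 -0.0594]
top white_bottle 0.83 [343.4 144.1 363.8 166.6] [ 0.6667 -0.1302]
top black_coaster 0.94 [251.7 201.7 294.  242.5] [0.5406 0.025 ]
top cork_coaster 0.96 [332.  141.7 370.6 181.1] [ 0.6609 -0.1289]
```

View pics/a7.png

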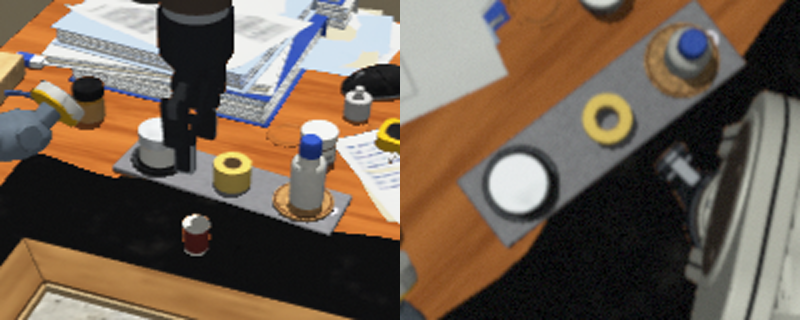

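The jar is centred on the black coaster, about 2 mm off. Next is the spool.

Emit:
drive_tool(increments=[[[0, 0, -15], [0, 0, 0], 0.7], [[0, 0, -30], [0, 0, 0], 0.7], [[0, 0, -30], [0, 0, 0], 0.7], [[0, 0, -15], [0, 0, 0], 0.7], [[0, 0, -8], [0, 0, 0], 0.7], [[0, 0, 0], [0, 0, 0], 0.7], [[0, 0, 0], [0, 0, 0], 0.7]])

```text
clock: 20.87
eef_pos: [0.5101, -0.1445, 0.0361]
tool_rot: [0.382, 0.924, 0.0, 0.0]
ft_force: [-0.1, 0.6, 0.2]
grip_width: 0.0597
grasp_force: 0.0
```

Emit:
drive_tool(increments=[[[0, 0, -12], [0, 0, 0], 0.7], [[0, 0, -8], [0, 0, 0], 0.7], [[0, 0, -4], [0, 0, 0], 0.6], [[0, 0, 0], [0, 0, 0], 0.5], [[0, 0, 0], [0, 0, 0], 0.4], [[0, 0, 0], [0, 0, 0], 0.3], [[0, 0, 0], [0, 0, 0], 0.25], [[0, 0, 0], [0, 0, 0], 0.2]])

```text
clock: 21.53
eef_pos: [0.5105, -0.1446, 0.0126]
tool_rot: [0.382, 0.924, 0.0, 0.001]
ft_force: [0.1, -0.2, 3.1]
grip_width: 0.0295
grasp_force: 59.5
```

Emit:
drive_tool(increments=[[[0, 0, 0], [0, 0, 0], 0.2], [[0, 0, 0], [0, 0, 0], 0.2]])

```text
clock: 21.7
eef_pos: [0.5105, -0.1446, 0.0126]
tool_rot: [0.382, 0.924, 0.0, 0.001]
ft_force: [-0.5, 0.5, 6.5]
grip_width: 0.0296
grasp_force: 59.8
```

Emit:
drive_tool(increments=[[[0, 0, 5], [0, 0, 0], 0.2], [[0, 0, 14], [0, 0, 0], 0.2], [[0, 0, 24], [0, 0, 0], 0.2], [[0, 0, 30], [0, 0, 0], 0.2], [[2, 10, 25], [0, 0, 0], 0.2], [[4, 20, 10], [0, 0, 0], 0.2], [[5, 30, 0], [0, 0, 0], 0.2], [[6, 34, 0], [0, 0, 0], 0.2]])

```text
clock: 22.37
eef_pos: [0.5273, -0.0506, 0.1211]
tool_rot: [0.384, 0.923, 0.0, 0.001]
ft_force: [1.1, -0.0, 0.1]
grip_width: 0.0297
grasp_force: 59.2
```

Emit:
drive_tool(increments=[[[6, 34, 0], [0, 0, 0], 0.2], [[5, 25, 0], [0, 0, 0], 0.2], [[3, 14, 0], [0, 0, 0], 0.2], [[0, 5, 0], [0, 0, 0], 0.2], [[0, 0, 0], [0, 0, 0], 0.2], [[0, 0, 0], [0, 0, 0], 0.2]])

```text
clock: 22.87
eef_pos: [0.5402, 0.0271, 0.1195]
tool_rot: [0.382, 0.924, -0.001, -0.0]
ft_force: [-0.1, -0.0, -0.2]
grip_width: 0.0296
grasp_force: 59.2
```

Run:
```python
from h import *
e=get_obs()["eef_pos"];print(e)
c=camera("side")
a=np.r_[e[0],e[1],.057];print(proj(c,e),proj(c,a))
for q in("thread_spool_red","white_jar"):
  for r in silhouettes(q,c)[:1]: print(q,r["conf"],np.round(r["bbox"],1))
print(proj(c,(.5405,.0285,.057)))
snap("pics/a8.png",(.54,.03,.08),100)
```

```text
[0.54022752 0.02714441 0.11950904]
[295.61097201 155.38137567] [296.28951091 176.41115716]
thread_spool_red 0.57 [289.9 142.9 299.9 165.6]
white_jar 0.77 [283.6 172.  308.9 198. ]
[296.17646667 176.11561079]
```

View pics/a8.png

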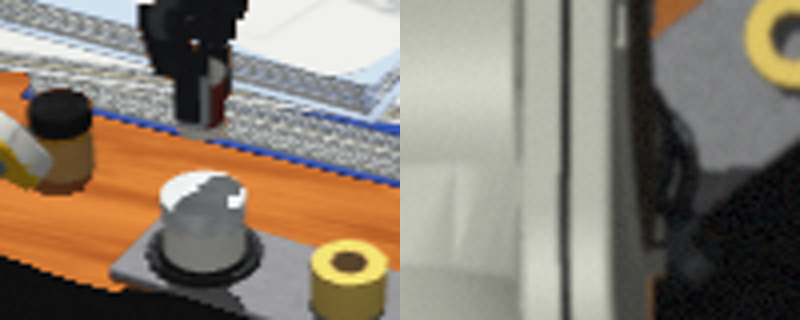

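The spool is upright above the jar: spool centre x≈201 and jar x≈203 in the crop, which matches. Lowering.

Emit:
drive_tool(increments=[[[0, 0, -8], [0, 0, 0], 0.2], [[0, 1, -14], [0, 0, 0], 0.2], [[0, 0, -12], [0, 0, 0], 0.2], [[0, 0, -6], [0, 0, 0], 0.2], [[0, 0, -3], [0, 0, 0], 0.2], [[0, 0, 0], [0, 0, 0], 0.2], [[0, 0, 0], [0, 0, 0], 0.2]])

```text
clock: 23.7
eef_pos: [0.541, 0.0285, 0.077]
tool_rot: [0.382, 0.924, 0.0, 0.0]
ft_force: [0.5, -0.6, 0.1]
grip_width: 0.0297
grasp_force: 59.2
```

Emit:
drive_tool(increments=[[[0, 0, -3], [0, 0, 0], 0.2], [[0, 0, -2], [0, 0, 0], 0.2], [[0, 0, -1.5], [0, 0, 0], 0.2], [[0, 0, 0], [0, 0, 0], 0.2], [[0, 0, 0], [0, 0, 0], 0.2]])

```text
clock: 24.12
eef_pos: [0.5408, 0.0287, 0.0703]
tool_rot: [0.382, 0.924, 0.0, 0.0]
ft_force: [-0.4, -1.1, 0.2]
grip_width: 0.0295
grasp_force: 59.2
```

Emit:
drive_tool(increments=[[[0, 0, -0.6], [0, 0, 0], 0.2], [[0, 0, 0], [0, 0, 0], 0.3], [[0, 0, 0], [0, 0, 0], 0.4], [[0, 0, 0], [0, 0, 0], 0.5], [[0, 0, 0], [0, 0, 0], 0.65], [[0, 0, 0], [0, 0, 0], 0.75], [[0, 0, 0], [0, 0, 0], 0.75], [[0, 0, 10], [0, 0, 0], 0.75]])

```text
clock: 24.78
eef_pos: [0.5391, 0.0285, 0.0782]
tool_rot: [0.382, 0.924, -0.001, -0.002]
ft_force: [-0.8, 0.5, -1.0]
grip_width: 0.0638
grasp_force: 0.0
```

Emit:
drive_tool(increments=[[[0, 0, 25], [0, 0, 0], 0.75], [[0, 0, 35], [0, 0, 0], 0.75], [[0, 0, 35], [0, 0, 0], 0.75], [[-20, 0, 20], [0, 0, 0], 0.75], [[-35, 0, 0], [0, 0, 0], 0.75], [[-35, 0, 0], [0, 0, 0], 0.75], [[-30, 20, 0], [0, 0, 0], 0.75], [[-20, 20, 0], [0, 0, 0], 0.75]])

```text
clock: 25.45
eef_pos: [0.3979, 0.0682, 0.1955]
tool_rot: [0.384, 0.924, 0.0, -0.0]
ft_force: [-0.1, 0.8, -0.7]
grip_width: 0.0638
grasp_force: 0.0
```

Emit:
drive_tool(increments=[[[-10, 30, 0], [0, 0, 0], 0.75], [[-10, 35, 0], [0, 0, 0], 0.75], [[-10, 35, 0], [0, 0, 0], 0.75], [[-10, 35, 0], [0, 0, 0], 0.75], [[-10, 35, 0], [0, 0, 0], 0.75], [[-10, 20, 0], [0, 0, 0], 0.75], [[0, 0, 0], [0, 0, 0], 0.75], [[0, 0, 0], [0, 0, 0], 0.75]])

```text
clock: 26.12
eef_pos: [0.3403, 0.2595, 0.1953]
tool_rot: [0.381, 0.925, 0.0, 0.0]
ft_force: [0.3, -0.5, -0.5]
grip_width: 0.0641
grasp_force: 0.0
```

Run:
```python
from h import *
o=get_obs();print(o["eef_pos"],np.abs(o["joint_vel"]).max())
snap("pics/a9.png",(.60,-.05,.05),150)
```

```text
[0.34030457 0.2595173  0.19532628] 0.04459237873666392
```

View pics/a9.png

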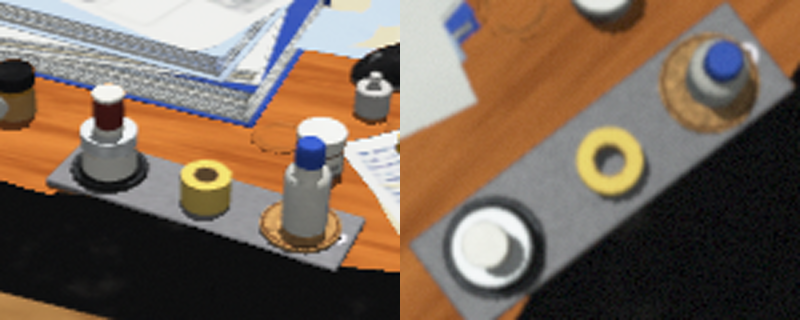

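Everything stands upright: spool top at (485,244), jar lid at (493,248), tape at (610,161) and cap at (725,60) in the right crop. I'll check these numerically.

Run:
```python
from h import *
C={n:camera(n) for n in("side","top")};w=150;h=60
def px(n,p):
    u,v=proj(C[n],(.60,-.05,.05)).astype(int);u=min(max(u,75),565)
    return (u-75+(p[0]-(400 if n=="top" else 0))*w/400, v-h+p[1]*2*h/320)
for k,t,z in(("spool",(485,244),.099),("jar",(493,248),.057),("tape",(610,161),.038),("cap",(725,60),.104)):print(k,at_z(C["top"],px("top",t),z)[:2].round(4))
for k,s,t in(("spool",(108,94),(485,244)),("tape",(206,172),(610,161)),("cap",(312,148),(725,60))):print(k,tri(C["side"],px("side",s),C["top"],px("top",t)).round(4))
```

```text
spool [0.5396 0.0266]
jar [0.5378 0.0249]
tape [ 0.6007 -0.0565]
cap [ 0.6627 -0.1329]
spool [0.5394 0.0269 0.097 ]
tape [ 0.6004 -0.0566  0.0426]
cap [ 0.6635 -0.1333  0.0995]
```

All four are within about 5 mm of their targets, so I'm handing the job in.

```bash
python3 -c "from workcell import *;print(job_done())"
```

```text
the job is handed in; nothing more can be done
None
```

I handed the job in at about 26 s on the robot's clock: in the last pictures the bottle, jar, spool and tape all stood upright within about 5 mm of their targets, and no move went near the brown or ochre jar; no verdict came back.

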